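# Scan a bottle with the two-stage trigger and pack it

### The job

Ring up the shortest of the three bottles: stand it upright on the counter squarely in front of the scanner's window, about 10 cm off, with its bar code sticker turned to face the window. Squeeze the scanner's trigger up to its first pressure point, hold it there for a second so that the aiming light settles, then squeeze on through into the second stage to the stop, hold for a second for the reading, and let the trigger go. Finally stand the bottle upright in the customer's brown cardboard tray beside the net pot, and leave the other goods where they are.

Things in the scene. Friction and masses are not known exactly. Their poses are not given: they have to be found in the camera images.
- bottle_center (a point): Centre (62.5 mm above the foot) of the shortest of the three bottles on the left: white, round, 47 mm in diameter, 125 mm tall, 0.11 to 0.21 kg, upright. The straight body reaches up to about 95 mm, above it a shoulder and a 25 mm cap. Own z is up; own x points to the side with the bar code sticker.
- bottle_code (a point): Middle of the white bar code sticker on that bottle (24 mm wide, 36 mm high, level black bars stacked like a ladder), 24 mm from the bottle's axis, 58 mm above its foot. Own x points straight out of the sticker; at the start somewhere between back to the robot (-x) and the right, a little ahead. The other two bottles have such stickers too.
- scanner: Grey pistol-shaped code scanner on its side in a stand screwed to the counter (does not yield); origin: middle of the round foot (104 mm across) under the head. Own x is the aim, level, to the robot's left within about 0.3 rad; own y runs along the handle, level, towards the robot. Head from x = -56 to 66 mm, 62 mm high, top at z = 131 mm; handle out to y = 138 mm.
- scan_window (a point): Centre of the dark glass window at the scanner's nose, 66 mm ahead of the foot's middle, 100 mm above the counter. Own x is the aim, pointing out of the window; own y runs along the handle.
- trigger_face (a point): Middle of the black trigger's front face, 100 mm above the counter, in the scanner's frame at x = 19, y = 62 mm at rest. The trigger (44 mm along the handle, 17 mm high) stands 18 mm proud of the handle and slides straight back, against the aim (own x). This point moves with it and lies 34 mm from the head's side.
- handle_back (a point): Back of the handle straight behind the trigger's face (own x is the aim). From here to the trigger's face: 50 mm at rest, 43 mm at the first pressure point, 38 mm fully squeezed, so both fit in one grip from above, along the aim. The handle (z = 85 to 115 mm) does not yield: two fingers that close evenly need their middle 18 to 19 mm ahead of this point, or the back one stops them early.
- trigger_first (a joint): First stage of the trigger in m: 0 released, 0.007 at the first pressure point. A light spring: about 2 N at the start, 4 N at 0.007. It springs back when let go.
- trigger_second (a joint): Second stage of the trigger in m: 0 until the first stage is used up, 0.005 at the stop. It yields only above 12 N (the pressure point) and takes 16 N at the stop; it springs back when let go. Total travel of the trigger is the sum of both joints, 12 mm.
- tray_free (a point): Inner floor (4 mm above the counter) at the middle of the free part of the customer's brown cardboard tray on the right, where the bottle goes; 45 mm along own y from the tray's middle. Tray: 150 mm (own x) by 230 mm (own y) outside, 45 mm high, walls and floor 4 mm, fixed. A black net pot already rung up stands in the other part.
- tray: The cardboard tray: middle of its underside, axes as given for its free part.
- pot_sold: Black net pot in the tray, 62 mm across the rim, 50 mm high; middle of its foot, 110 mm along the tray's own -y from the middle of the free part.
- bottle_mid: Middle-sized bottle, 51 mm in diameter, 137 mm tall, dark; middle of its foot. Not to be moved.
- bottle_tall: Tallest bottle, 47 mm in diameter, 149 mm tall; middle of its foot. Not to be moved.
- pot_stock: Black net pot at the back, 62 mm across, 50 mm high; middle of its foot. Not to be moved.
- tape_roll: Small black roll of tape lying flat, 59 mm across, 19 mm high; middle of its underside. Not to be moved.

How it is judged:
On the way, in this order (a step that is already met when the one before it is completed fails the run):
1. the short bottle stands upright on the counter in front of the scanner's window, its code facing it (angle between bottle_center's own z axis and vertical below 0.1 rad and height (world z) of bottle_center below 0.069 m and x of bottle_code in the frame of scan_window between 0.05 and 0.16 m and y of bottle_code in the frame of scan_window between -0.025 and 0.025 m and x of scan_window in the frame of bottle_code above 0.04 m and angle between the x axis of bottle_code and the x axis of scan_window, either way round below 0.35 rad), for 0.2 s.
2. with the bottle there, the trigger is held at its first pressure point (all of step 1 and value of joint trigger_first above 0.0055 m and value of joint trigger_second below 0.0015 m), for 0.3 s.
3. with the bottle still there, the trigger is squeezed through into the second stage and held (all of step 1 and value of joint trigger_second above 0.0035 m), for 0.3 s.
At the end, for the whole second after the job is handed in: The trigger is fully released (both stages within 1 mm of rest); the short bottle stands upright (within 0.1 rad) on the tray floor between its walls; the net pot still stands upright beside it on the tray floor (value of joint each of trigger_first, trigger_second below 0.001 m and x of bottle_center in the frame of tray_free between -0.052 and 0.052 m and y of bottle_center in the frame of tray_free between -0.065 and 0.05 m and z of bottle_center in the frame of tray_free below 0.073 m and angle between each of bottle_center, pot_sold's own z axis and vertical below 0.1 rad and height (world z) of pot_sold below 0.012 m); the robot touches nothing.
It fails at once if the short bottle is tipped over (angle between bottle_center's own z axis and vertical above 0.6 rad).
It fails at once if other goods on the counter are shifted by more than 25 mm or knocked over (distance of any of bottle_mid, bottle_tall, pot_stock, tape_roll from where it was at the start of the episode above 0.025 m or angle between any of bottle_mid, bottle_tall, pot_stock, tape_roll's own z axis and vertical above 0.3 rad).
It fails at once if the net pot in the tray is shifted by more than 50 mm (distance of pot_sold from where it was at the start of the episode above 0.05 m).
It also fails if it takes over 70 s, if anything falls off the work surface, if the arm or the gripper's body presses on something with over 40 N, if the wrist force passes 120 N, or if a joint passes its speed limit or range.

### The arm

A 6-joint arm with a two-finger parallel gripper is mounted at the origin on a cart in front of the work surface, level with it; the furniture and walls round the work are solid. World frame = base frame: x ahead of the robot, y to its left, z up, the work surface at z = 0. Lengths are in m, angles in rad, forces in N, time in s.
With the tool pointing down it reaches from about 0.375 to 0.9 m from the base axis. Payload 3.1 kg.
Tool frame: the origin (TCP) lies midway between the tips of the shut fingers; the grasp point (between the pads) lies 19 mm behind it; z points along the fingers, y is the line along which they close (so a half turn about z gives the same grasp; the last joint's range is limited). The gripper opens to 87 mm and grips with 3 to 60 N. Pads are 19 mm wide; open, the fingers measure 117 mm over their backs; the gripper's body (75 mm by 190 mm) begins 51 mm behind the grasp point.
Start: joints at [1.069, 0.527, 1.433, -0, 1.181, -0.178], TCP at [0.199, 0.593, 0.2] pointing down, gripper open.
Joint ranges: [-3.08, 3.08], [-0.75, 2.2], [0.22, 2.44], [-1.43, 4.57], [0, 2.65], [-2.85, 2.85]. Speed limits (rad/s): [2.79, 2.79, 3.14, 3.14, 3.14, 3.14].

### API

Orientations are given as a unit quaternion [x, y, z, w].
In Python, from rig import status, imaging, order gives the robot as it stands.
- The arm moves only by the tool arm_command, never from a script. Its argument "deltas" is one flat list of numbers, 5 for each row, row after row: the opening, from -1 (shut) to 1 (fully open), so that 0 is half open, then the shift along the tool's x, y, z in m, then the turn about the tool's z in rad. In form: [gripper, tx, ty, tz, roll, gripper, tx, ty, tz, roll, ...]. A call has 1 to 12 rows; each row shifts and turns the commanded pose from where the row before left it, along the tool's axes as they then stand; what a row does not reach is not made up. A row lasts 1/8 s, in which the tool goes at most 62.5 mm and 10.7 degrees, less where a joint would pass 70% of its speed; a pose out of reach is approached as far as the arm can. A call with a gripper value outside its range is refused whole. The fingers move at their own pace and stop on an object; "newtons" is the grip in N (left out, the last holds). Time passes only in rows, so rows that do not move let the fingers close. It gives the time, the measured TCP pose, the force, the opening and the grip force at its end, in the units of the state.
- status.get_obs(): the state, without advancing time (a new reading comes with each control period).
- imaging.camera(name): name is "scene" or "top" or "wrist"; returns (picture, depth): 400x640x3 uint8, red, green, blue; 400x640 float32, m along the optical axis (not along the pixel's ray), 0 where there is no reading.
- imaging.camera_params(name): a dict with "intrinsics" (3x3 intrinsics, pixels), "camera_from_world" (4x4, takes a point from world to camera coordinates). Camera axes: x right, y up, looking along -z (the intrinsics and any distortion apply to the point x, -y, -z); pixel columns grow to the right and rows downward; lengths in m; the calibration is good to about 2 mm. The wrist camera is an equidistant fisheye: a pixel r from the principal point sees the ray r / f radians off the axis. A picture is of the moment at which its call begins: read the wrist's pose just before it. camera_params takes no time and is no camera call; for the wrist camera it gives the pose at the moment of the call.
- order.hand_in(): hands the job in; it is judged then, once.
The state is a dict: "time": time; "q": joint angles; "joint_velocities": joint speeds; "joint_torque": joint torques, N m; "position": TCP position; "tool_rot": TCP orientation; "ft_force": force on the tool from outside, world axes, zero at the start; "moment": the same for the moment, N m; "grip_width": finger opening in m; "grip_force": force on a finger pad.
Only numpy, scipy, OpenCV 4.12 (cv2) and the standard library are available. Lean on these libraries where they do the work, as an engineer would, in place of code of your own. Each camera call takes 0.05 s, during which the arm holds its last target. There are 200 camera calls.

## Working session

There is one attempt and no reset: what is moved stays moved. The work goes in short steps, Python scripts to look and compute and a tool call to move; the robot and the scene stay as the last step left them, time stands still between calls to the robot, and variables do not carry over. Pictures are saved under pics/ and viewed, at most 10 in all, crops included, and the job is handed in when it is done.

Besides the shell and the picture viewer there is one more tool, called by a JSON object that holds its "fn" and its "kwargs". arm_command: Moves the arm, as the interface text tells. Its arguments: {"type":"object","properties":{"deltas":{"type":"array"},"newtons":{"type":"number"}},"required":["deltas"]}

```bash
mkdir -p pics; cat > h.py <<'E'
import numpy as np, cv2
from rig import status, imaging, order
def shot(name,fn=None):
    P=imaging.camera_params(name); im,d=imaging.camera(name)
    if fn: cv2.imwrite('pics/'+fn,im[:,:,::-1])
    np.savez('/tmp/'+name+'.npz',im=im,d=d,K=P['intrinsics'],T=P['camera_from_world'])
    return im,d,np.array(P['intrinsics']),np.array(P['camera_from_world'])
def load(name):
    z=np.load('/tmp/'+name+'.npz'); return z['im'],z['d'],z['K'],z['T']
def cloud(d,K,T):
    v,u=np.mgrid[:d.shape[0],:d.shape[1]]
    p=np.stack([(u-K[0,2])/K[0,0]*d,-(v-K[1,2])/K[1,1]*d,-d],-1)
    return (p-T[:3,3])@T[:3,:3]
def ray(u,v,K,T,z,fish=False):
    x=(u-K[0,2])/K[0,0];y=(v-K[1,2])/K[1,1]
    if fish:
        r=np.hypot(x,y); s=np.sin(r)/max(r,1e-9); c=np.array([x*s,-y*s,-np.cos(r)])
    else: c=np.array([x,-y,-1])
    R=T[:3,:3]; o=-R.T@T[:3,3]; w=R.T@c
    return o+w*(z-o[2])/w[2]
E
python3 - <<'E'
from h import *
print(status.get_obs())
for n in ['scene','top','wrist']:
    im,d,K,T=shot(n,n+'0.png'); print(n,K,T.round(3),(d>0).mean())
E
```

```text
{'time': 0.0, 'q': array([ 1.06843312e+00,  5.28471362e-01,  1.43388833e+00, -2.00782922e-06,
        1.18136537e+00, -1.78504540e-01]), 'joint_velocities': array([ 0.0005856 ,  0.00045674, -0.00166112,  0.00079674, -0.00096626,
        0.00174672]), 'joint_torque': array([ 3.68536294e-04, -4.40042496e+01, -1.76590508e+01,  6.34219148e-02,
        5.81771100e-02, -1.40417915e-04]), 'position': array([0.1984928 , 0.59183583, 0.19867292]), 'tool_rot': array([ 1.61222131e-01,  9.86917569e-01, -1.00532744e-03, -3.55127371e-04]), 'ft_force': array([-0.23543843, -0.42968265, -0.26775693]), 'moment': array([ 0.01246286,  0.00350091, -0.03833166]), 'grip_force': 0.0, 'grip_width': 0.08691122179855278}
scene [[498.73943078   0.         308.2947236 ]
 [  0.         498.73943078 197.71327798]
 [  0.           0.           1.        ]] [[ 0.651 -0.759  0.006 -0.389]
 [ 0.564  0.489  0.665 -0.342]
 [-0.508 -0.43   0.747 -1.33 ]
 [ 0.     0.     0.     1.   ]] 0.97123828125
top [[433.80379502   0.         323.33259412]
 [  0.         433.80379502 196.65215341]
 [  0.           0.           1.        ]] [[ 0.01  -1.     0.006 -0.05 ]
 [ 0.974  0.011  0.225 -0.569]
 [-0.225  0.004  0.974 -1.437]
 [ 0.     0.     0.     1.   ]] 0.99617578125
wrist [[309.70691629   0.         316.86788585]
 [  0.         309.70691629 199.56201577]
 [  0.           0.           1.        ]] [[ 0.318  0.948 -0.002 -0.625]
 [-0.902  0.303 -0.307  0.038]
 [-0.291  0.099  0.952 -0.392]
 [ 0.     0.     0.     1.   ]] 0.99600390625
```

View pics/top0.png

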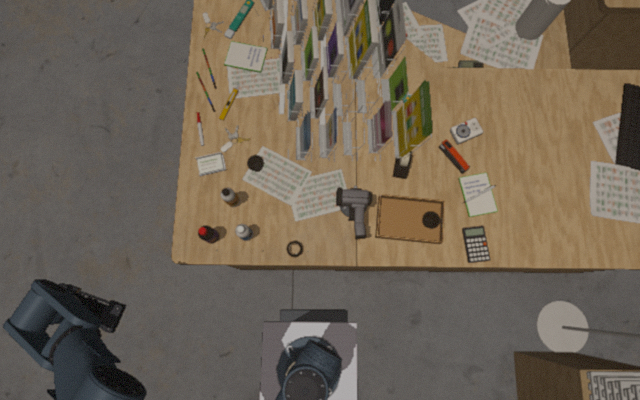

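View pics/scene0.png

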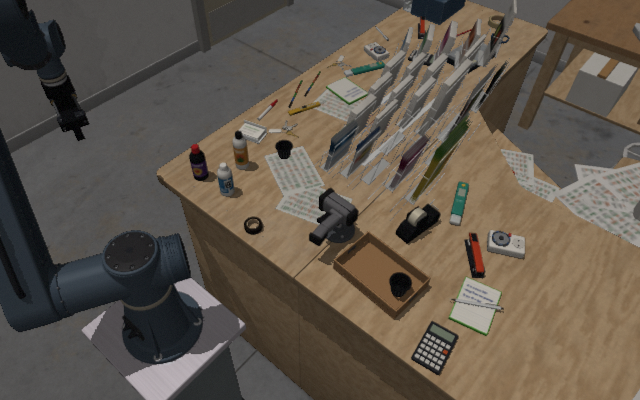

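View pics/wrist0.png

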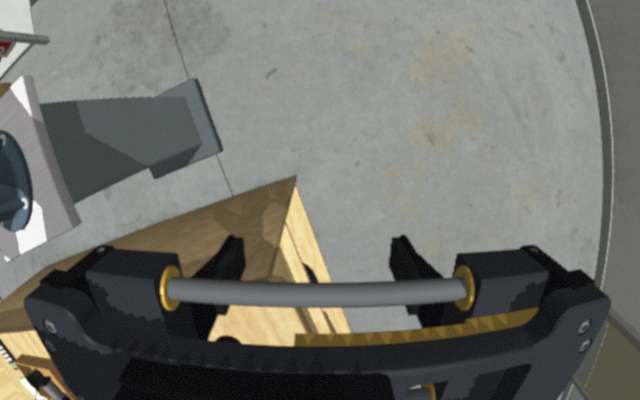

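The top view shows the short bottle at about (243,231), the red-capped one at (207,233) and the middle one at (229,196). The tape is at (295,249), the scanner head at (352,199) with its handle down to (361,235), and the tray centre at (409,219) with its pot on the right at (431,219). The wrist view shows only the floor and the counter corner for now.

```bash
python3 - <<'E'
from h import *
for n in ['top','scene']:
    im,d,K,T=load(n); C=cloud(d,K,T); 
    for nm,(x0,x1,y0,y1,z0,z1) in dict(short=(.38,.56,.2,.42,.105,.14),allb=(.35,.6,.2,.6,.05,.2),scan=(.35,.7,-.15,.06,.06,.15),head=(.35,.7,-.15,.06,.122,.15),tray=(.3,.65,-.45,-.05,.035,.056),pots=(.3,.9,-.4,.4,.045,.055),table=(.36,.44,-.1,.0,-.02,.02)).items():
        m=(C[...,0]>x0)&(C[...,0]<x1)&(C[...,1]>y0)&(C[...,1]<y1)&(C[...,2]>z0)&(C[...,2]<z1)
        num,L,st,ce=cv2.connectedComponentsWithStats(m.astype(np.uint8))
        for i in range(1,num):
            if st[i,4]<12: continue
            P=C[L==i]; r=cv2.minAreaRect((P[:,:2]*1000).astype(np.float32))
            print(n,nm,st[i,4],ce[i].round(),'med',np.median(P,0).round(3),'max z',P[:,2].max().round(3),'rect',np.round(r[0]),np.round(r[1]),round(r[2],1))
E
```

```text
top short 62 [227. 197.] med [0.552 0.275 0.122] max z 0.136 rect [551. 277.] [16. 41.] 1.8
top short 80 [241. 230.] med [0.444 0.224 0.119] max z 0.132 rect [445. 227.] [34. 31.] 10.2
top short 103 [204. 231.] med [0.436 0.344 0.125] max z 0.14 rect [439. 348.] [35. 41.] 21.4
top allb 218 [229. 195.] med [0.558 0.272 0.12 ] max z 0.157 rect [564. 276.] [41. 45.] 51.0
top allb 232 [207. 233.] med [0.432 0.339 0.104] max z 0.141 rect [436. 344.] [44. 50.] 65.7
top allb 191 [243. 231.] med [0.442 0.22  0.103] max z 0.132 rect [445. 225.] [45. 44.] 25.3
top scan 483 [347. 202.] med [ 0.546 -0.129  0.124] max z 0.139 rect [ 511. -117.] [177.  66.] 0.8
top head 264 [345. 195.] med [ 0.562 -0.115  0.128] max z 0.139 rect [ 563. -117.] [63. 56.] 89.2
top tray 296 [403. 217.] med [ 0.514 -0.317  0.043] max z 0.054 rect [ 504. -344.] [222. 153.] 85.0
top tray 115 [432. 218.] med [ 0.504 -0.422  0.051] max z 0.056 rect [ 498. -415.] [58. 59.] 74.3
top pots 26 [314. 114.] med [ 0.881 -0.006  0.049] max z 0.055 rect [882.  -5.] [31. 19.] 16.2
top pots 125 [322. 140.] med [ 0.786 -0.034  0.048] m
[... 2442 characters left out ...]
.] 73.7
scene pots 113 [412. 225.] med [ 0.686 -0.333  0.048] max z 0.055 rect [ 702. -328.] [49. 70.] 83.8
scene pots 12 [372. 234.] med [ 0.584 -0.261  0.046] max z 0.049 rect [ 585. -258.] [28.  6.] 74.1
scene pots 13 [396. 252.] med [ 0.576 -0.352  0.046] max z 0.05 rect [ 577. -350.] [30.  7.] 84.1
scene pots 39 [394. 276.] med [ 0.507 -0.394  0.052] max z 0.055 rect [ 498. -392.] [15. 49.] 89.0
scene pots 15 [362. 282.] med [ 0.43  -0.336  0.047] max z 0.05 rect [ 430. -337.] [30.  3.] 87.8
scene pots 12 [375. 293.] med [ 0.426 -0.385  0.047] max z 0.051 rect [ 426. -385.] [20.  5.] 81.5
scene table 698 [278. 244.] med [ 0.399 -0.051  0.   ] max z 0.007 rect [400. -50.] [ 79. 100.] 0.3
```

```bash
python3 - <<'E'
from h import *
for n in ['top','scene']:
    im,d,K,T=load(n); C=cloud(d,K,T); print(n,'cam',(-T[:3,:3].T@T[:3,3]).round(3))
    m=(C[...,0]>.38)&(C[...,0]<.7)&(C[...,1]>-.23)&(C[...,1]<.06)&(C[...,2]>.085)&(C[...,2]<.15)
    num,L,st,ce=cv2.connectedComponentsWithStats(m.astype(np.uint8))
    i=1+np.argmax(st[1:,4]); P=C[L==i]
    r=cv2.minAreaRect((P[P[:,2]>.122][:,:2]*1000).astype(np.float32)); print('top',r)
    H=P[(P[:,2]<.121)&(P[:,0]<.52)&(P[:,2]>.108)]; print('handle',len(H),H.min(0).round(3),H.max(0).round(3), cv2.fitLine(H[:,:2].astype(np.float32),2,0,.01,.01).ravel(), cv2.minAreaRect((H[:,:2]*1000).astype(np.float32)))
    for a in np.arange(.38,.62,.02):
        s=P[abs(P[:,0]-a)<.01]
        if len(s): print(round(a,2),s[:,1].min().round(3),s[:,1].max().round(3),np.median(s[:,2]).round(3))
im=load('scene')[0]
a=cv2.resize(im[150:205,200:255],None,fx=8,fy=8,interpolation=cv2.INTER_CUBIC)
b=cv2.resize(load('top')[0][170:245,330:385],(330,440),interpolation=cv2.INTER_CUBIC)
cv2.imwrite('pics/crop.png',np.hstack([a,b])[:,:,::-1])
E
```

```text
top cam [ 0.232 -0.038  1.528]
top ((558.224853515625, -143.13909912109375), (118.79796600341797, 56.27433776855469), 83.40967559814453)
handle 301 [ 0.423 -0.184  0.108] [ 0.519 -0.129  0.121] [ 0.9874936   0.15765925  0.47200847 -0.16067985] ((471.1737976074219, -155.86990356445312), (98.97688293457031, 49.215641021728516), 6.852091312408447)
0.42 -0.184 -0.148 0.115
0.44 -0.186 -0.149 0.115
0.46 -0.182 -0.146 0.114
0.48 -0.176 -0.126 0.112
0.5 -0.176 -0.129 0.111
0.52 -0.179 -0.13 0.113
0.54 -0.206 -0.085 0.123
0.56 -0.207 -0.085 0.128
0.58 -0.206 -0.085 0.127
0.6 -0.167 -0.099 0.105
scene cam [-0.23  -0.7    1.223]
top ((523.0964965820312, -131.93185424804688), (118.99268341064453, 143.8500518798828), 71.4953384399414)
handle 362 [ 0.42  -0.188  0.108] [ 0.52  -0.129  0.121] [ 0.98651636  0.16366273  0.47076017 -0.1644945 ] ((469.9854736328125, -157.66648864746094), (101.26207733154297, 54.19636917114258), 5.539318561553955)
0.42 -0.188 -0.151 0.106
0.44 -0.189 -0.15 0.114
0.46 -0.186 -0.148 0.114
0.48 -0.181 -0.129 0.112
0.5 -0.182 -0.129 0.112
0.52 -0.183 -0.128 0.112
0.54 -0.208 -0.088 0.119
0.56 -0.21 -0.088 0.128
0.58 -0.208 -0.088 0.127
0.6 -0.106 -0.098 0.128
```

View pics/crop.png

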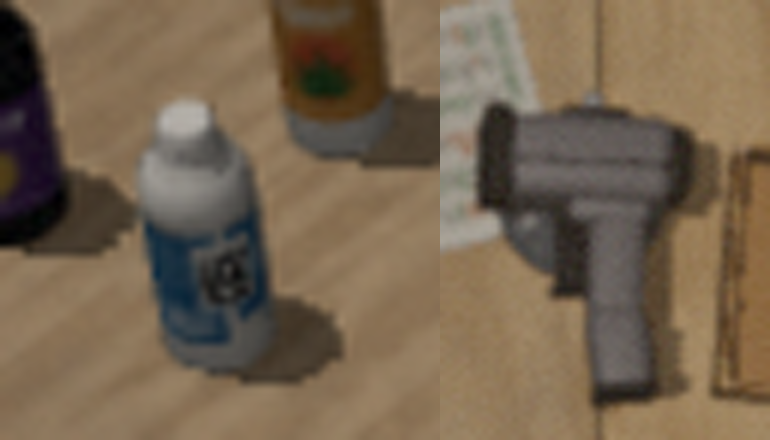

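The crop shows the white short bottle with its sticker at about image (228.5,184), slightly right of the camera side. The scanner nose points left and its trigger is left of the handle. I'll roll first, then compute the translation.

{"fn": "arm_command", "kwargs": {"deltas": [1,0,0,0,0.179,1,0,0,0,0.179,1,0,0,0,0.179,1,0,0,0,0.179,1,0,0,0,0.179,1,0,0,0,0.179,1,0,0,0,0.179,1,0,0,0,0.179,1,0,0,0,0.179,1,0,0,0,0.179,1,0,0,0,0]}}

```text
time: 1.52
position: [0.1987, 0.5923, 0.1993]
tool_rot: [0.87, 0.493, -0.0, 0.0]
ft_force: [0.6, -0.8, -0.0]
grip_width: 0.0875
grip_force: 0.0
```

```bash
cat >> h.py <<'E'
from scipy.spatial.transform import Rotation as Ro
def go(p,yaw=None):
    s=status.get_obs(); R=Ro.from_quat(s['tool_rot']).as_matrix()
    y0=np.arctan2(R[1,1],R[0,1]); print('t',s['time'],'pos',s['position'].round(4),'yaw',y0.round(3),'q6',s['q'][5].round(2),'tool shift',(R.T@(np.array(p)-s['position'])).round(4), 'roll',None if yaw is None else round(y0-yaw,3))
E
python3 - <<'E'
from h import *
im,d,K,T=load('scene')
p=ray(228.5,183.75,K,T,.058); print(p, np.degrees(np.arctan2(p[1]-.223,p[0]-.444)))
go([.40,.10,.25],-.541); go([.444,.223,.2],-.541)
T=np.array(imaging.camera_params('wrist')['camera_from_world']); print(-T[:3,:3].T@T[:3,3], -T[2,:3])
E
```

```text
[0.4405086  0.20308527 0.058     ] -99.94390584356935
t 1.525 pos [0.1987 0.5923 0.1993] yaw -0.541 q6 1.61 tool shift [-0.3184  0.426  -0.0505] roll 0.0
t 1.525 pos [0.1987 0.5923 0.1993] yaw -0.541 q6 1.61 tool shift [-0.1902  0.4004 -0.0006] roll 0.0
[0.24324248 0.66629035 0.38405961] [-0.15741839 -0.26353654 -0.95171842]
```

{"fn": "arm_command", "kwargs": {"deltas": [1,-0.0238,0.05,0,0,1,-0.0238,0.05,0,0,1,-0.0238,0.05,0,0,1,-0.0238,0.05,0,0,1,-0.0238,0.05,0,0,1,-0.0238,0.05,0,0,1,-0.0238,0.05,0,0,1,-0.0238,0.05,0,0,1,0,0,0,0,1,0,0,0,0]}}

```text
time: 2.78
position: [0.4425, 0.2228, 0.1995]
tool_rot: [0.871, 0.492, -0.0, -0.0]
ft_force: [-0.7, -0.0, -0.3]
grip_width: 0.0869
grip_force: 0.0
```

```bash
python3 - <<'E'
from h import *
go([.444,.223,.2],-.541)
im,d,K,T=shot('wrist','w1.png')
# expected pixels of candidate bottle cap centre
p=T[:3,:3]@np.array([.444,.223,.125])+T[:3,3]; c=np.array([p[0],-p[1],-p[2]]); th=np.arctan2(np.hypot(c[0],c[1]),c[2]); print(th, K[:2,2]+K[0,0]*th*c[:2]/np.hypot(*c[:2]))
E
```

```text
t 2.775 pos [0.4425 0.2228 0.1995] yaw -0.542 q6 0.78 tool shift [ 0.001   0.0012 -0.0005] roll -0.001
0.0074605063205806605 [318.0322817  201.55774068]
```

View pics/w1.png

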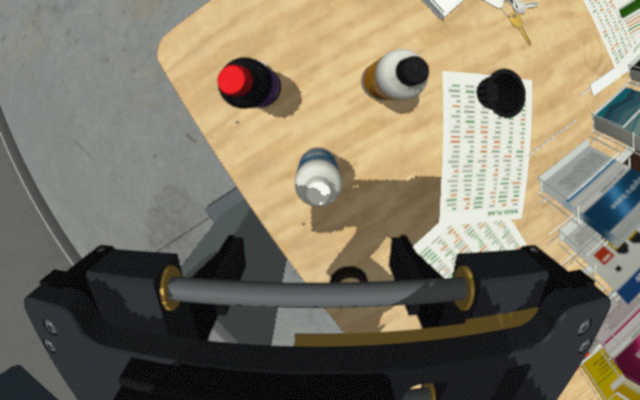

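```bash
python3 - <<'E'
from h import *
im,d,K,T=load('wrist')
print('cap',ray(318,188,K,T,.125,True))
# depth-based (equidistant) points
v,u=np.mgrid[:400,:640]; x=(u-K[0,2])/K[0,0]; y=(v-K[1,2])/K[1,1]; r=np.hypot(x,y)+1e-9
t=np.tan(np.clip(r,0,1.4)); c=np.stack([x/r*t*d,-y/r*t*d,-d],-1); C=(c-T[:3,3])@T[:3,:3]
m=(C[...,2]>.05)&(C[...,2]<.14)&(u>285)&(u<350)&(v>130)&(v<215)
P=C[m]; print(len(P))
for z in (.06,.08,.1,.115,.125): 
    s=P[abs(P[:,2]-z)<.006]; 
    if len(s)>3: print(z,len(s),cv2.minEnclosingCircle((s[:,:2]*1000).astype(np.float32)),s.min(0).round(3),s.max(0).round(3))
cnt=m.astype(np.uint8); print(cv2.boundingRect(cnt))
# cap specular/top white colours
print(ray(318,205,K,T,.03,True))
for px in [(349,275)]: print('tape',ray(*px,K,T,.019,True))
E
```

```text
cap [0.45037117 0.23365007 0.125     ]
1997
0.06 65 ((452.8065185546875, 238.59652709960938), 21.05001449584961) [0.435 0.228 0.054] [0.472 0.254 0.066]
0.08 87 ((454.14068603515625, 239.38790893554688), 20.257909774780273) [0.437 0.228 0.074] [0.471 0.253 0.086]
0.1 832 ((447.7469177246094, 229.72608947753906), 23.165748596191406) [0.425 0.207 0.094] [0.47  0.252 0.106]
0.115 107 ((449.1513366699219, 231.3668212890625), 13.267057418823242) [0.439 0.22  0.109] [0.46  0.244 0.121]
0.125 553 ((447.7789611816406, 229.72662353515625), 12.275309562683105) [0.436 0.218 0.119] [0.46  0.242 0.127]
(294, 154, 48, 53)
[0.42587639 0.19230422 0.03      ]
tape [0.40795662 0.07935914 0.019     ]
```

The wrist view shows the short bottle at (318,180), with its cap slightly past the TCP. The depth circle at z=0.1 m has radius 23 mm, as expected, and puts the bottle at (0.448,0.230).

{"fn": "arm_command", "kwargs": {"deltas": [1,0.009,0.001,0,0,1,0,0,0.035,0,1,0,0,0.035,0,1,0,0,0.035,0,1,0,0,0.03,0,1,0,0,0,0,-1,0,0,0,0,-1,0,0,0,0,-1,0,0,0,0,-1,0,0,0,0,-1,0,0,0,0,-1,0,0,0,0], "newtons": 25}}

```text
time: 4.32
position: [0.4484, 0.2301, 0.0649]
tool_rot: [0.871, 0.491, 0.0, -0.0]
ft_force: [-0.9, 0.3, 2.1]
grip_width: 0.0448
grip_force: 25.0
```

```bash
python3 - <<'E'
from h import *
for n in ['top','scene']:
    im,d,K,T=load(n); C=cloud(d,K,T)
    P=C[(C[...,0]>.4)&(C[...,0]<.62)&(C[...,1]>-.23)&(C[...,1]<-.06)&(C[...,2]>.122)&(C[...,2]<.14)]
    print(n,len(P))
    for y in np.arange(-.205,-.08,.015):
        s=P[(abs(P[:,1]-y)<.0075)&(P[:,0]>.53)]
        if len(s)>3: print('y',y.round(3),len(s),s[:,0].min().round(3),s[:,0].max().round(3),s[:,0].mean().round(4))
    Q=C[(C[...,0]>.4)&(C[...,0]<.52)&(C[...,1]>-.23)&(C[...,1]<-.06)&(C[...,2]>.09)&(C[...,2]<.13)]
    for x in np.arange(.415,.525,.01):
        s=Q[(abs(Q[:,0]-x)<.005)]
        if len(s)>3: print('x',x.round(3),len(s),s[:,1].min().round(4),s[:,1].max().round(4),np.median(s[:,2]).round(3))
E
```

```text
top 453
y -0.205 17 0.54 0.574 0.5565
y -0.19 40 0.54 0.581 0.559
y -0.175 65 0.536 0.581 0.5589
y -0.16 52 0.538 0.584 0.559
y -0.145 68 0.533 0.584 0.5594
y -0.13 51 0.537 0.584 0.5617
y -0.115 60 0.539 0.584 0.5627
y -0.1 62 0.535 0.591 0.5624
y -0.085 37 0.538 0.588 0.5619
x 0.425 32 -0.1844 -0.1483 0.115
x 0.435 37 -0.1856 -0.149 0.115
x 0.445 34 -0.1829 -0.149 0.115
x 0.455 32 -0.1822 -0.1468 0.114
x 0.465 34 -0.1796 -0.146 0.114
x 0.475 28 -0.1755 -0.146 0.114
x 0.485 49 -0.1759 -0.1262 0.11
x 0.495 44 -0.1758 -0.1291 0.113
x 0.505 44 -0.1758 -0.1293 0.111
x 0.515 45 -0.1765 -0.1298 0.112
scene 491
y -0.205 21 0.541 0.575 0.5619
y -0.19 62 0.535 0.58 0.5584
y -0.175 67 0.535 0.58 0.5566
y -0.16 66 0.534 0.585 0.5582
y -0.145 58 0.537 0.584 0.5591
y -0.13 62 0.535 0.584 0.5587
y -0.115 59 0.54 0.585 0.5608
y -0.1 78 0.535 0.59 0.5614
y -0.085 15 0.537 0.584 0.5577
x 0.425 87 -0.1876 -0.1507 0.107
x 0.435 44 -0.1886 -0.1518 0.114
x 0.445 43 -0.1873 -0.1503 0.115
x 0.455 38 -0.1851 -0.1511 0.115
x 0.465 37 -0.1855 -0.1482 0.114
x 0.475 35 -0.1809 -0.141 0.114
x 0.485 65 -0.1802 -0.1287 0.111
x 0.495 56 -0.1822 -0.1289 0.112
x 0.505 50 -0.1811 -0.1307 0.112
x 0.515 53 -0.1824 -0.1284 0.111
```

{"fn": "arm_command", "kwargs": {"deltas": [-1,0,0,-0.03,0,-1,0,0,-0.03,0,-1,0,0,-0.02,0,-1,0,0,0,0]}}

```text
time: 4.82
position: [0.4494, 0.2302, 0.1457]
tool_rot: [0.871, 0.492, 0.002, 0.0]
ft_force: [-0.1, -0.5, -1.2]
grip_width: 0.0442
grip_force: 24.9
```

{"fn": "arm_command", "kwargs": {"deltas": [-1,0,0,0,-0.115,-1,0,0,0,-0.115,-1,-0.0295,0.0342,0,0,-1,-0.0295,0.0342,0,0,-1,-0.0295,0.0342,0,0,-1,-0.0295,0.0342,0,0,-1,-0.0295,0.0342,0,0,-1,0,0,0,0,-1,0,0,0,0]}}

```text
time: 5.95
position: [0.5641, 0.0372, 0.1431]
tool_rot: [0.809, 0.588, -0.001, -0.002]
ft_force: [0.7, -0.4, -1.3]
grip_width: 0.0446
grip_force: 24.9
```

```bash
python3 - <<'E'
from h import *
go([.567,.0375,.0655],-.311)
im,d,K,T=shot('scene')
a=cv2.resize(im[130:250,240:380],None,fx=5,fy=5,interpolation=cv2.INTER_CUBIC)
cv2.imwrite('pics/s2.png',a[:,:,::-1])
E
```

```text
t 5.95 pos [0.5641 0.0372 0.1431] yaw -0.314 q6 0.18 tool shift [0.0012 0.003  0.0776] roll -0.003
```

View pics/s2.png

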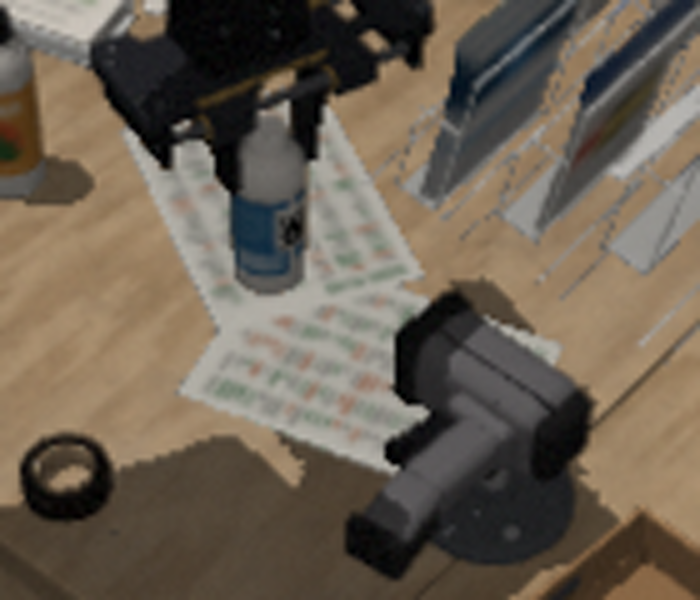

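```bash
python3 - <<'E'
from h import *
im,d,K,T=load('scene'); c=np.array([.5641,.0372])
p=ray(240+291/5-.4,130+226/5-.4,K,T,.136); print(p,np.degrees(np.arctan2(*(p[:2]-c)[::-1])),np.hypot(*(p[:2]-c)))
cam=-T[:3,:3].T@T[:3,3]; b=np.degrees(np.arctan2(*(cam[:2]-c)[::-1])); print('cam bearing',b,'edge-based',b+np.degrees(np.arcsin(20/36)))
E
```

```text
[0.55953015 0.01100608 0.136     ] -99.89634627026805 0.026589569972650752
cam bearing -137.12527307888175 edge-based -103.37628448299316
```

The sticker, at about crop (291,226), faces about -100° against the -92° wanted, so I'll add a small turn and set the bottle down.

{"fn": "arm_command", "kwargs": {"deltas": [-1,0.001,0.003,0,-0.12,-1,0,0,0.03,0,-1,0,0,0.03,0,-1,0,0,0.012,0,-1,0,0,0.006,0,-1,0,0,0,0,-1,0,0,0,0]}}

```text
time: 6.88
position: [0.5696, 0.037, 0.0676]
tool_rot: [0.772, 0.636, 0.001, 0.001]
ft_force: [-0.1, -0.1, -1.6]
grip_width: 0.0446
grip_force: 24.9
```

{"fn": "arm_command", "kwargs": {"deltas": [-1,0,0,0.002,0,-1,0,0,0.001,0,-1,0,0,0,0]}}

```text
time: 7.25
position: [0.5695, 0.037, 0.0648]
tool_rot: [0.772, 0.636, 0.001, 0.001]
ft_force: [-1.0, 0.9, 4.3]
grip_width: 0.0448
grip_force: 25.0
```

Contact. I'll release, rise and take a look.

{"fn": "arm_command", "kwargs": {"deltas": [-0.2,0,0,0,0,0.3,0,0,0,0,1,0,0,0,0,1,0,0,0,0,1,0,0,-0.03,0,1,0,0,-0.06,0,1,0,0,-0.06,0,1,0,0,-0.04,0,1,0,0,0,0]}}

```text
time: 8.38
position: [0.5713, 0.0368, 0.2576]
tool_rot: [0.772, 0.636, 0.003, 0.003]
ft_force: [0.1, 0.1, -0.7]
grip_width: 0.0866
grip_force: 0.0
```

```bash
python3 - <<'E'
from h import *
go([.40,-.13,.25],-1.61)
go([.55,-.15,.25],-1.61)
E
```

```text
t 8.375 pos [0.5713 0.0368 0.2576] yaw -0.193 q6 0.06 tool shift [-0.1965 -0.1362  0.0062] roll 1.417
t 8.375 pos [0.5713 0.0368 0.2576] yaw -0.193 q6 0.06 tool shift [-0.1874  0.0148  0.0076] roll 1.417
```

{"fn": "arm_command", "kwargs": {"deltas": [1,-0.0525,-0.0087,0,0,1,-0.0525,-0.0087,0,0,1,-0.0525,-0.0087,0,0,1,-0.0525,-0.0087,0,0,1,0,0,0,0.177,1,0,0,0,0.177,1,0,0,0,0.177,1,0,0,0,0.177,1,0,0,0,0.177,1,0,0,0,0.177,1,0,0,0,0.177,1,0,0,0,0.177]}}

```text
time: 9.88
position: [0.4934, -0.1618, 0.2519]
tool_rot: [1.0, -0.022, -0.002, -0.001]
ft_force: [-0.1, -0.1, -0.8]
grip_width: 0.0875
grip_force: 0.0
```

{"fn": "arm_command", "kwargs": {"deltas": [1,0,0,0.03,0,1,0,0,0,0,1,0,0,0,0]}}

```text
time: 10.25
position: [0.4943, -0.1623, 0.2233]
tool_rot: [1.0, -0.019, -0.001, -0.0]
ft_force: [0.0, -0.2, 0.4]
grip_width: 0.087
grip_force: 0.0
```

```bash
python3 - <<'E'
from h import *
go([.4967,-.1625,.081],-1.611)
im,d,K,T=shot('wrist','w3.png')
v,u=np.mgrid[:400,:640]; x=(u-K[0,2])/K[0,0]; y=(v-K[1,2])/K[1,1]; r=np.hypot(x,y)+1e-9
t=np.tan(np.clip(r,0,1.4)); c=np.stack([x/r*t*d,-y/r*t*d,-d],-1); C=(c-T[:3,3])@T[:3,:3]
S=C[(v<230)&(C[...,2]>.085)&(C[...,2]<.14)&(C[...,0]>.4)&(C[...,0]<.62)&(C[...,1]>-.22)&(C[...,1]<-.06)]
for X in np.arange(.43,.6,.01):
    s=S[abs(S[:,0]-X)<.005]
    if len(s)>5:
        k=s[s[:,2]>.105]; print(X.round(3),len(s),s[:,1].min().round(4),s[:,1].max().round(4),np.median(s[:,2]).round(3))
H=S[(S[:,2]>.12)&(S[:,0]>.53)]; print(cv2.minAreaRect((H[:,:2]*1000).astype(np.float32)))
i2,d2,K2,T2=shot('scene'); C2=cloud(d2,K2,T2)
P=C2[(abs(C2[...,0]-.57)<.05)&(abs(C2[...,1]-.037)<.05)&(C2[...,2]>.115)&(C2[...,2]<.14)]; print('cap',P.mean(0),len(P),P[:,2].max())
cv2.imwrite('pics/s3.png',cv2.resize(i2[140:240,260:360],None,fx=5,fy=5,interpolation=cv2.INTER_CUBIC)[:,:,::-1])
E
```

```text
t 10.25 pos [ 0.4943 -0.1623  0.2233] yaw -1.609 q6 1.08 tool shift [0.0026 0.0002 0.1423] roll 0.002
0.45 82 -0.1823 -0.1458 0.113
0.46 305 -0.1808 -0.1431 0.114
0.47 340 -0.1798 -0.1433 0.114
0.48 291 -0.1751 -0.1299 0.114
0.49 482 -0.1753 -0.124 0.112
0.5 476 -0.1756 -0.1254 0.112
0.51 487 -0.1759 -0.1262 0.113
0.52 503 -0.1772 -0.1267 0.112
0.53 448 -0.1802 -0.1285 0.116
0.54 871 -0.2011 -0.0848 0.125
0.55 1359 -0.2033 -0.0816 0.128
0.56 1397 -0.2032 -0.0821 0.128
0.57 1410 -0.2034 -0.0836 0.128
0.58 1334 -0.2036 -0.0824 0.127
0.59 700 -0.1842 -0.0852 0.118
((563.4563598632812, -141.9865264892578), (119.89347076416016, 54.72213363647461), 88.23074340820312)
cap [0.56657553 0.0296045  0.12307723] 48 0.13135720017035118
```

View pics/w3.png

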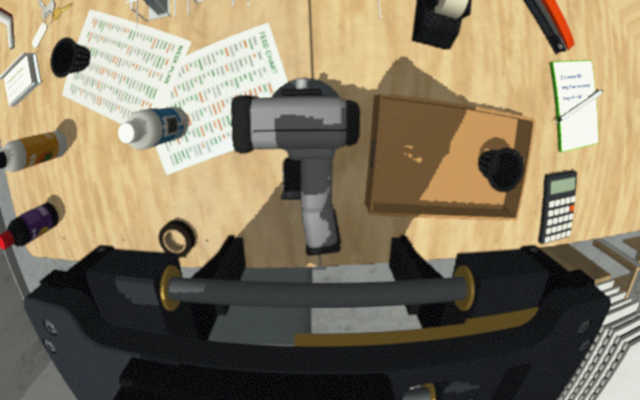

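View pics/s3.png

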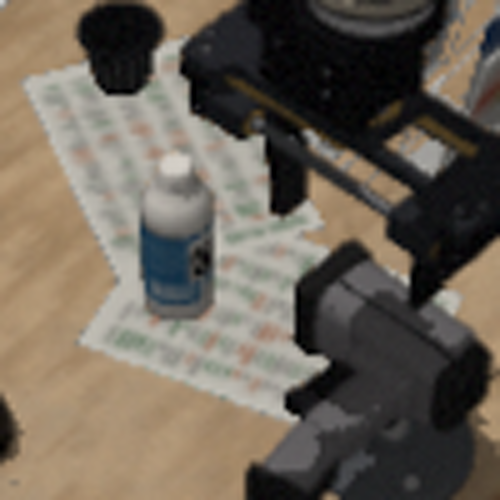

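The wrist view shows the scanner head at (296,124), the trigger at (290,178), the handle down to (322,245) and the tray at (445,155). The bottle stands in front of the nose at (155,127). In the scene view the sticker faces the scanner, so I'll go down over the trigger.

{"fn": "arm_command", "kwargs": {"deltas": [1,0.005,-0.0025,0,0,1,0,0,0.04,0,1,0,0,0.04,0,1,0,0,0.035,0,1,0,0,0.025,0,1,0,0,0.002,0,0.5,0,0,0,0,0.5,0,0,0,0,0.5,0,0,0,0], "newtons": 8}}

```text
time: 11.48
position: [0.5002, -0.1604, 0.0827]
tool_rot: [1.0, -0.019, 0.001, 0.001]
ft_force: [-1.2, -0.4, -0.0]
grip_width: 0.068
grip_force: 0.0
```

{"fn": "arm_command", "kwargs": {"deltas": [0.4,0,0,0,0,0.35,0,0,0,0,0.3,0,0,0,0,0.3,0,0,0,0,0.3,0,0,0,0]}}

```text
time: 12.1
position: [0.4995, -0.1599, 0.0817]
tool_rot: [1.0, -0.019, -0.0, -0.0]
ft_force: [0.6, 4.2, 1.4]
grip_width: 0.0564
grip_force: 1.5
```

{"fn": "arm_command", "kwargs": {"deltas": [0.26,0,0,0,0,0.22,0,0,0,0,0.22,0,0,0,0]}}

```text
time: 12.48
position: [0.4995, -0.16, 0.0817]
tool_rot: [1.0, -0.019, -0.0, -0.0]
ft_force: [0.8, 3.3, 2.1]
grip_width: 0.0532
grip_force: 1.7
```

{"fn": "arm_command", "kwargs": {"deltas": [0.19,0,0,0,0,0.16,0,0,0,0,0.16,0,0,0,0], "newtons": 4.5}}

```text
time: 12.85
position: [0.4994, -0.1599, 0.0816]
tool_rot: [1.0, -0.019, -0.0, -0.0]
ft_force: [0.8, 4.9, 3.1]
grip_width: 0.0508
grip_force: 2.2
```

{"fn": "arm_command", "kwargs": {"deltas": [0.12,0,0,0,0,0.12,0,0,0,0]}}

```text
time: 13.1
position: [0.4995, -0.1591, 0.0816]
tool_rot: [1.0, -0.02, -0.0, -0.001]
ft_force: [1.9, 6.2, 2.9]
grip_width: 0.0491
grip_force: 3.3
```

{"fn": "arm_command", "kwargs": {"deltas": [0.08,0,0,0,0,0.08,0,0,0,0,0.08,0,0,0,0]}}

```text
time: 13.48
position: [0.4995, -0.1582, 0.0816]
tool_rot: [1.0, -0.02, -0.0, -0.002]
ft_force: [3.2, 8.6, 3.7]
grip_width: 0.0472
grip_force: 4.5
```

The force is 8.6 N, above the first stage's 4 N and below the 12 N pressure point, so the trigger rests at the first stop. I'll hold for 1 s, then squeeze through.

{"fn": "arm_command", "kwargs": {"deltas": [0.08,0,0,0,0,0.08,0,0,0,0,0.08,0,0,0,0,0.08,0,0,0,0,0.08,0,0,0,0,0.08,0,0,0,0,0.08,0,0,0,0,0.08,0,0,0,0]}}

```text
time: 14.48
position: [0.4994, -0.1581, 0.0816]
tool_rot: [1.0, -0.02, -0.0, -0.002]
ft_force: [2.6, 8.4, 3.3]
grip_width: 0.047
grip_force: 4.5
```

{"fn": "arm_command", "kwargs": {"deltas": [-0.1,0,0,0,0,-0.2,0,0,0,0,-0.3,0,0,0,0,-0.3,0,0,0,0,-0.3,0,0,0,0], "newtons": 20}}

```text
time: 15.1
position: [0.4993, -0.1586, 0.0815]
tool_rot: [1.0, -0.02, -0.0, -0.001]
ft_force: [2.1, 7.5, 2.3]
grip_width: 0.0376
grip_force: 20.0
```

The width is 37.6 mm with both fingers bearing, so the trigger is at the stop. I'll hold for 1 s, then release and rise.

{"fn": "arm_command", "kwargs": {"deltas": [-0.3,0,0,0,0,-0.3,0,0,0,0,-0.3,0,0,0,0,-0.3,0,0,0,0,-0.3,0,0,0,0,-0.3,0,0,0,0,-0.3,0,0,0,0,-0.3,0,0,0,0]}}

```text
time: 16.1
position: [0.4993, -0.1587, 0.0815]
tool_rot: [1.0, -0.02, -0.0, -0.001]
ft_force: [2.8, 6.3, 3.4]
grip_width: 0.0373
grip_force: 20.0
```

{"fn": "arm_command", "kwargs": {"deltas": [0.3,0,0,0,0,1,0,0,0,0,1,0,0,0,0,1,0,0,0,0,1,0,0,-0.04,0,1,0,0,-0.05,0,1,0,0,-0.05,0,1,0,0,0,0]}}

```text
time: 17.1
position: [0.5021, -0.1629, 0.2257]
tool_rot: [1.0, -0.019, 0.004, 0.003]
ft_force: [0.7, -0.1, 0.2]
grip_width: 0.0868
grip_force: 0.0
```

```bash
python3 - <<'E'
from h import *
go([.5695,.037,.2],-.19)
im,d,K,T=shot('wrist')
v,u=np.mgrid[:400,:640]; x=(u-K[0,2])/K[0,0]; y=(v-K[1,2])/K[1,1]; r=np.hypot(x,y)+1e-9
t=np.tan(np.clip(r,0,1.4)); c=np.stack([x/r*t*d,-y/r*t*d,-d],-1); C=(c-T[:3,3])@T[:3,:3]
for nm,(X,Y) in dict(bottle=(.57,.037),).items():
    s=C[(abs(C[...,0]-X)<.04)&(abs(C[...,1]-Y)<.04)&(abs(C[...,2]-.122)<.005)]; print(nm,len(s),s.min(0),s.max(0))
s=C[(v<230)&(C[...,2]>.04)&(C[...,2]<.056)&(C[...,0]>.38)&(C[...,0]<.62)&(C[...,1]>-.48)&(C[...,1]<-.215)]; print('tray',cv2.minAreaRect((s[:,:2]*1000).astype(np.float32)))
s=C[(abs(C[...,0]-.49)<.006)&(abs(C[...,1]+.15)<.05)&(C[...,2]>.085)&(C[...,2]<.13)]; print('trig',s[:,1].min(),s[:,1].max())
E
```

```text
t 17.1 pos [ 0.5021 -0.1629  0.2257] yaw -1.609 q6 1.09 tool shift [ 0.0594 -0.2025  0.0249] roll -1.419
bottle 352 [0.55831989 0.0230786  0.11713228] [0.58127582 0.04595232 0.12633443]
tray ((504.72613525390625, -345.91925048828125), (231.76327514648438, 153.1038360595703), 84.83831024169922)
trig -0.175700718064731 -0.12358948953881535
```

{"fn": "arm_command", "kwargs": {"deltas": [1,0,0,0,-0.177,1,0,0,0,-0.177,1,0,0,0,-0.177,1,0,0,0,-0.177,1,0,0,0,-0.177,1,0,0,0,-0.177,1,0,0,0,-0.177,1,0,0,0,-0.177,1,0.052,0.007,0,0,1,0.052,0.007,0,0,1,0.052,0.007,0,0,1,0.052,0.007,0,0]}}

```text
time: 18.65
position: [0.5661, 0.0395, 0.2194]
tool_rot: [0.772, 0.636, -0.002, -0.001]
ft_force: [0.4, -0.1, 0.1]
grip_width: 0.0872
grip_force: 0.0
```

{"fn": "arm_command", "kwargs": {"deltas": [1,0,0,0,0,1,0,0,0,0]}}

```text
time: 18.9
position: [0.5657, 0.038, 0.22]
tool_rot: [0.772, 0.636, -0.002, -0.001]
ft_force: [-0.3, -0.2, 1.1]
grip_width: 0.087
grip_force: 0.0
```

```bash
python3 - <<'E'
from h import *
go([.5695,.0365,.066],-.19)
E
```

```text
t 18.9 pos [0.5657 0.038  0.22  ] yaw -0.192 q6 0.06 tool shift [-0.0006  0.0045  0.154 ] roll -0.002
```

{"fn": "arm_command", "kwargs": {"deltas": [1,0,0.0045,0.04,0,1,0,0,0.04,0,1,0,0,0.04,0,1,0,0,0.034,0,1,0,0,0,0,-1,0,0,0,0,-1,0,0,0,0,-1,0,0,0,0,-1,0,0,0,0,-1,0,0,0,0,-1,0,0,0,0], "newtons": 25}}

```text
time: 20.27
position: [0.5712, 0.038, 0.0679]
tool_rot: [0.772, 0.636, 0.0, -0.0]
ft_force: [-0.7, 1.1, 2.0]
grip_width: 0.0437
grip_force: 25.0
```

{"fn": "arm_command", "kwargs": {"deltas": [-1,0,0,-0.03,0,-1,0,0,-0.05,0,-1,0,0,-0.05,0,-1,0,0,-0.05,0,-1,0,0,0,0,-1,0,0,0,0]}}

```text
time: 21.02
position: [0.5702, 0.038, 0.2466]
tool_rot: [0.772, 0.636, -0.001, -0.001]
ft_force: [-0.3, -0.2, -1.7]
grip_width: 0.044
grip_force: 24.9
```

```bash
python3 - <<'E'
from h import *
go([.509,-.298,.245],-.19)
E
```

```text
t 21.025 pos [0.5702 0.038  0.2466] yaw -0.193 q6 0.06 tool shift [-0.3415  0.0044  0.0017] roll -0.003
```

{"fn": "arm_command", "kwargs": {"deltas": [-1,-0.0488,0.0006,0,0,-1,-0.0488,0.0006,0,0,-1,-0.0488,0.0006,0,0,-1,-0.0488,0.0006,0,0,-1,-0.0488,0.0006,0,0,-1,-0.0488,0.0006,0,0,-1,-0.0488,0.0006,0,0,-1,0,0,0,0,-1,0,0,0,0]}}

```text
time: 22.15
position: [0.5087, -0.297, 0.2453]
tool_rot: [0.772, 0.635, -0.0, -0.003]
ft_force: [0.6, 1.5, -1.0]
grip_width: 0.0442
grip_force: 24.9
```

{"fn": "arm_command", "kwargs": {"deltas": [-1,0,0,0.04,0,-1,0,0,0.04,0,-1,0,0,0.04,0,-1,0,0,0.03,0,-1,0,0,0.015,0,-1,0,0,0.004,0,-1,0,0,0,0,-1,0,0,0,0]}}

```text
time: 23.15
position: [0.5107, -0.2988, 0.0799]
tool_rot: [0.772, 0.636, 0.0, 0.001]
ft_force: [1.0, -0.2, -1.6]
grip_width: 0.044
grip_force: 24.9
```

{"fn": "arm_command", "kwargs": {"deltas": [-1,0,0,0.003,0,-1,0,0,0.003,0,-1,0,0,0.002,0,-1,0,0,0,0,-1,0,0,0,0]}}

```text
time: 23.78
position: [0.51, -0.2986, 0.0718]
tool_rot: [0.772, 0.636, -0.0, 0.0]
ft_force: [-1.7, 1.0, 5.2]
grip_width: 0.044
grip_force: 25.1
```

Contact with the tray floor. I'll release and rise.

{"fn": "arm_command", "kwargs": {"deltas": [-0.2,0,0,0,0,0.2,0,0,0,0,0.6,0,0,0,0,0.6,0,0,0,0,0.6,0,0,-0.03,0,0.6,0,0,-0.05,0,0.6,0,0,-0.05,0,0.6,0,0,-0.05,0,0.6,0,0,0,0,0.6,0,0,0,0]}}

```text
time: 25.02
position: [0.5093, -0.2977, 0.25]
tool_rot: [0.772, 0.636, -0.0, -0.001]
ft_force: [0.0, 0.4, -0.1]
grip_width: 0.0697
grip_force: 0.0
```

```bash
python3 - <<'E'
from h import *
im,d,K,T=shot('scene','end.png')
cv2.imwrite('pics/end.png',cv2.resize(im[110:330,180:460],None,fx=2.5,fy=2.5)[:,:,::-1])
E
```

```text
(no output)
```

View pics/end.png

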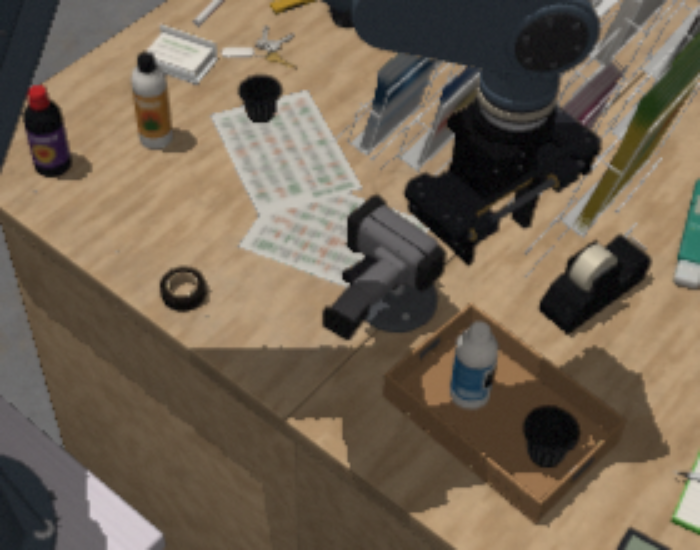

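The bottle stands upright in the tray at crop (474,365), next to the net pot at (552,435). The other goods are where they were, and the gripper is clear.

```bash
python3 -c "
from rig import order
print(order.hand_in())"
```

```text
the job is handed in; nothing more can be done
None
```

I've handed the job in, but the verdict wasn't shown: the short bottle was rung up with both trigger stages held for about a second each (judged by grip force and width), and it now stands upright in the tray beside the net pot, with the trigger released and the other goods in place.

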